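Rock the angle gauge on the half-log until its pointer hangs on the index

ROBOT

A 6-joint arm with a two-finger parallel gripper is mounted at the origin on the work surface. World frame = base frame: x ahead of the robot, y to its left, z up, the work surface at z = 0. Lengths are in m, angles in rad, forces in N, time in s.
With the tool pointing down it reaches from about 0.35 to 0.925 m from the base axis. Payload 6.4 kg.
Tool frame: the origin (TCP) lies midway between the tips of the shut fingers; the grasp point (between the pads) lies behind it (ctrl.tcp_to_grasp is the x of the grasp point in the tool frame, in m); x points along the fingers, y is the direction in which the jaws open and shut, and the axes are right-handed (so a half turn about x gives the same grasp; the last joint's range is limited). The gripper opens to 94 mm and grips with 3 to 60 N. Pads are 16 mm wide; open, the fingers measure 119 mm over their backs; the gripper's body (75 mm by 177 mm) begins 78 mm behind the grasp point.
Start: joints at [-1.381, 0.245, 1.558, -0, 1.339, -0.174], TCP at [0.231, -0.607, 0.183] pointing down, gripper open.
Joint ranges: [-3.13, 3.13], [-1.02, 2.26], [0.13, 2.54], [-0.95, 4.09], [0.21, 2.88], [-2.74, 2.74]. Speed limits (rad/s): [2.57, 2.57, 3.14, 3.14, 3.14, 3.14].

INTERFACE

Orientations are given as a unit quaternion [w, x, y, z].
In Python, from cell import ctrl, vision, job gives the robot as it stands.
- The arm moves only by the tool send_rows, never from a script. Its argument "targets" is a list of rows, each a list of 5 numbers: the finger opening in mm, from 0 to 94, then the shift along the tool's x, y, z in mm, then the turn about the tool's x in rad. In form: [[jaw, tx, ty, tz, turn], ...]. A call has 1 to 8 rows; each row is the pose to reach, as a shift and turn from the pose commanded when the call began, along the tool's axes at that moment; what a row does not reach only later rows make up. A row lasts 1/8 s, in which the tool goes at most 62.5 mm and 10.7 degrees, less where a joint would pass 70% of its speed; a pose out of reach is approached as far as the arm can. A call with a gripper value outside its range is refused whole. The fingers move at their own pace and stop on an object; "grip_force" is the grip in N (left out, the last holds). Time passes only in rows, so rows that repeat a pose let the fingers close. It gives the time, the measured TCP pose, the force and the opening at its end, in the units of the state.
- ctrl.observe(): the state, without advancing time (a new reading comes with each control period).
- vision.snapshot(name): name is "scene" or "top" or "wrist"; returns (picture, depth): 384x512x3 uint8, red, green, blue; 384x512 float32, m along the optical axis (not along the pixel's ray), 0 where there is no reading.
- vision.camera_model(name): a dict with "vertical_fov" (degrees; the focal length in pixels is half the picture's height over the tangent of half this angle, whatever the lens; pixels are square), "cx", "cy" (the principal point, pixels), "position" and "attitude" of the camera in the world; the wrist camera has in their place "T_tool_cam" (4x4, takes a point from camera to tool coordinates, whose origin is the TCP and whose axes are the tool frame's). Camera axes: x right, y up, looking along -z (the intrinsics and any distortion apply to the point x, -y, -z); pixel columns grow to the right and rows downward; lengths in m; the calibration is good to about 2 mm. A picture is of the moment at which its call begins: read the wrist's pose just before it. camera_model takes no time and is no camera call.
- job.finish_job(): hands the job in, once; it reports no verdict.
The state is a dict: "t": time; "joints": joint angles; "qvel": joint speeds; "joint_efforts": joint torques, N m; "eef_pos": TCP position; "ee_rot": TCP orientation; "force": force on the tool from outside, world axes, zero at the start; "ft_torque": the same for the moment, N m; "grip_width": finger opening in m.
Only numpy, scipy, OpenCV 4.12 (cv2) and the standard library are available. Lean on these libraries where they do the work, as an engineer would, in place of code of your own. Each camera call takes 0.05 s, during which the arm holds its last target. There are 200 camera calls.

TASK

Free the pointer of the angle gauge: press the brake knob on top of it right down, turn it clockwise (seen from above) to its stop and let it spring back up. Then pick the gauge up, stand its long foot across the rounded back of the hewn half-log (dial facing along the log), without ramming it, and rock it over the round until the hanging pointer settles on the little brass index at the rim of its dial. Finish still holding the gauge there by the gripper, at rest with the underside of its foot on the wood and the pointer on the index, ready for the line to be scribed; keep the other things on the bench where they are.

Things in the scene. Friction and masses are not known exactly. Their poses are not given: they have to be found in the camera images.
- gauge: Loose pendulum angle gauge, about 0.5 kg, 194 mm tall, standing on its foot. Origin: centre of the foot's underside; z up through the knob, x out of the dial's face (away from the robot, give or take the yaw), y along the foot. Foot: dark steel bar, 160 mm along y, 40 along x, 14 high. On it a round grey case, diameter 120 mm, x = -13 to 9 mm; on the case the brake housing, then the knob
- dial (a point): centre of the white dial, 76 mm above the foot's underside; ticks every 5 degrees over its lower half, longer every 10
- grip (a point): where to grip the gauge: inside the grey flat-sided brake housing on top of the case, 150 mm above the foot's underside on the gauge's z axis. The housing measures 30 mm along x, 44 along y, from z = 128 to 162 mm; close the fingers along the gauge's x, the knob standing up between them
- knob (a point): middle of the black brake knob: round, upright, 28 mm diameter, 16 mm high, a metal rib on top, on the gauge's z axis 185 mm above the foot's underside when up. Its lower rim stands 15 mm above the top of the wider housing, on a thin stem: fingers that reach far below the knob would strike the housing. Pressing moves it straight down, 5.5 mm of travel
- brake_press (a joint): how far the brake knob is pressed down, m: 0 up, 0.0055 fully down; sprung up (4 N at the start of the travel, 8.4 N fully down)
- brake_turn (a joint): turn of the brake knob, rad, positive clockwise from above: 0 pointer locked, 1.2 at its stop, pointer free. It turns only while pressed 4 mm or more (a pin inside blocks it otherwise) and takes about 0.02 N m. Beyond about 1.05 rad it springs back up when let go; between, it stays down
- pointer (a joint): angle of the black weighted pointer about the gauge's x, rad: 0 pointing straight at the foot, positive when its tip is towards the gauge's +y. Locked: near 0. Freed, it hangs plumb (settles in 1 to 2 s) and reads how far the gauge is rocked: tipping the gauge about its x with its +y end going down by 0.3 rad makes it read +0.3. Free range 0.75 either way
- pointer_tip (a point): tip of the pointer, 47 mm from the dial axis (below it while locked)
- index (a joint): angle of the small brass index tab at the dial's rim about the gauge's x axis, same zero and sense as the pointer; set beforehand between 0.14 and 0.42 rad, sits tight
- index_tip (a point): inner edge of the brass index tab, 48 mm from the dial axis in the lower part of the dial
- billet: hewn half-log of brown wood lying on its flat side, fixed to the bench by steel cleats at its ends. Log axis along its x; 120 mm long, 170 wide along y, 77 high. Its back is a round of 85 mm radius about an axis 8 mm below the bench top, hewn in uneven flats 10 to 14 degrees wide (up to 0.6 mm short of the round). Origin: centre of the underside; z up. Its yaw differs from the gauge's
- crown (a point): top of the half-log's back at mid-length, 77 mm above the bench
- log_axis (a point): point on the log's axis of roundness at mid-length, 8 mm below the bench top
- jar: bystander: empty glass jar with metal lid, 72 mm diameter, 95 mm tall; leave it alone
- hardener: bystander: small amber bottle, 42 mm diameter, 115 mm tall; leave it alone
- mallet: bystander: turned carving mallet standing on its head, 84 mm at the widest, 200 mm tall; leave it alone
- spray_can: bystander: spray can, 60 mm diameter, 170 mm tall; leave it alone
There are look-alikes about, which are no part of the job. Of the things like the gauge, leave any that is pink; of the rest the smaller one is meant. There is more than one size of the billet; the one meant has the size given above.

How it is judged:
On the way, in this order (a step that is already met when the one before it is completed fails the run):
1. the brake knob is pressed down (value of joint brake_press above 0.0035 m), for 0.05 s.
2. the brake knob is turned clockwise to its stop and has sprung back up, pointer free (value of joint brake_turn above 1 rad and value of joint brake_press below 0.0015 m), for 0.1 s.
3. the gauge is held off the bench by the fingers, its foot on the back of the half-log (contact force between the fingers and gauge above 2 N and contact force between gauge and billet above 0.5 N and height (world z) of gauge above 0.04 m), for 0.2 s.
At the end, for the whole second after the job is handed in: Brake free and up; gripper holds the gauge (over 2 N), underside of its foot (not a corner: log axis within 55 mm of its middle) on the half-log (over 0.5 N), off the bench, dial axis within 0.25 rad of the log axis; pointer settled within 0.05 rad of the index, all still through the last second (all of step 2 and all of step 3 and y of log_axis in the frame of gauge between -0.055 and 0.055 m and angle between the x axis of gauge and the x axis of billet, either way round below 0.25 rad and angle between the z axis of pointer_tip and the z axis of index_tip, either way round below 0.05 rad and velocity of joint pointer between -0.25 and 0.25 rad/s and linear speed of gauge below 0.02 m/s); the arm keeps its last pose, push and grip.
It fails at once if the gauge is rammed against the half-log (contact force between gauge and billet above 60 N).
It fails at once if a bystander is pushed away or knocked over (distance of any of jar, hardener, mallet, spray_can from where it was at the start of the episode above 0.03 m or angle between any of jar, hardener, mallet, spray_can's own z axis and vertical above 0.5 rad).
It also fails if it takes over 54 s, if anything falls off the work surface, if the arm or the gripper's body presses on something with over 40 N, if the wrist force passes 120 N, or if a joint passes its speed limit or range.

## Working session

There is one attempt and no reset: what is moved stays moved. The work goes in short steps, Python scripts to look and compute and a tool call to move; the robot and the scene stay as the last step left them, time stands still between calls to the robot, and variables do not carry over. Pictures are saved under pics/ and viewed, about 8 in all and at most 12, crops included, and the job is handed in when it is done.

Besides the shell and the picture viewer there is one more tool, called after "Emit:" by a JSON object that holds its "name" and its "arguments", one argument or row to a line. send_rows: Moves the arm, as the interface text tells. Its arguments: {"type":"object","properties":{"targets":{"type":"array"},"grip_force":{"type":"number"}},"required":["targets"]}

```bash
ls; mkdir -p pics
cat > h.py <<'E'
import numpy as np, cv2
from scipy.spatial.transform import Rotation as R
from cell import ctrl, vision, job
def rot(q): return R.from_quat([q[1],q[2],q[3],q[0]])
def cam(name, st=None):
    m=vision.camera_model(name)
    if 'T_tool_cam' in m:
        T=np.array(m['T_tool_cam']); st=st or ctrl.observe()
        W=np.eye(4); W[:3,:3]=rot(st['ee_rot']).as_matrix(); W[:3,3]=st['eef_pos']; T=W@T
    else:
        T=np.eye(4); a=np.array(m['attitude'],float)
        T[:3,:3]=a if a.shape==(3,3) else rot(a).as_matrix(); T[:3,3]=m['position']
    return T,192/np.tan(np.radians(m['vertical_fov'])/2),m['cx'],m['cy']
def ray(c,u,v):
    T,f,cx,cy=c; d=T[:3,:3]@np.array([(u-cx)/f,-(v-cy)/f,-1]); return T[:3,3],d
def onz(c,u,v,z):
    o,d=ray(c,u,v); return o+d*(z-o[2])/d[2]
def px(c,p):
    T,f,cx,cy=c; q=T[:3,:3].T@(np.array(p)-T[:3,3]); return cx+f*q[0]/-q[2], cy-f*q[1]/-q[2]
def pts(c,depth):
    T,f,cx,cy=c; v,u=np.mgrid[:384,:512]; q=np.stack([(u-cx)/f*depth,-(v-cy)/f*depth,-depth],-1)
    return q@T[:3,:3].T+T[:3,3]
def snap(name):
    st=ctrl.observe(); c=cam(name,st); im,d=vision.snapshot(name); return im,d,c
def save(fn,im,s=1): cv2.imwrite('pics/'+fn,cv2.resize(im[:,:,::-1],None,fx=s,fy=s,interpolation=cv2.INTER_CUBIC))
E
python3 - <<'E'
from h import *
for n in ['scene','top','wrist']: print(n,vision.camera_model(n))
print(ctrl.observe(), ctrl.tcp_to_grasp)
a=snap('scene');b=snap('top');
for n,x in(('scene',a),('top',b)): np.savez('pics/'+n+'.npz',im=x[0],d=x[1])
save('scene0.png',a[0],1.5);save('top0.png',b[0],1.5)
E
```

```text
pics
scene {'vertical_fov': 45.55101596260907, 'cx': 253.85958000436125, 'cy': 190.79714609230336, 'position': array([ 1.38885469, -0.71771668,  1.11800747]), 'attitude': array([0.82295175, 0.37326064, 0.16909478, 0.39348935])}
top {'vertical_fov': 44.25773455572407, 'cx': 255.73227415489606, 'cy': 188.79974995032217, 'position': array([ 0.30057198, -0.01689137,  1.69907711]), 'attitude': array([ 0.71475822,  0.06236281, -0.0486532 , -0.69488447])}
wrist {'vertical_fov': 64.90270489094597, 'cx': 256.2805416316391, 'cy': 192.10220320712514, 'T_tool_cam': array([[ 1.09748004e-03,  2.53329562e-01, -9.67379413e-01,
        -1.99579315e-01],
       [ 9.99999356e-01,  2.97939752e-06,  1.13526719e-03,
        -2.23371949e-03],
       [ 2.90478947e-04, -9.67380036e-01, -2.53329395e-01,
        -7.30967744e-02],
       [ 0.00000000e+00,  0.00000000e+00,  0.00000000e+00,
         1.00000000e+00]])}
{'t': 0.0, 'joints': array([-1.38107893e+00,  2.45808737e-01,  1.55893717e+00, -3.31645179e-05,
        1.33868707e+00, -1.74092000e-01]), 'qvel': array([ 6.16000865e-04,  1.31761888e-03,  1.66169859e-03,  1.46245245e-03,
       -1.15738070e-03, -2.90850453e-05]), 'joint_efforts': array([ 6.98194253e-04, -4.15837455e+01, -3.14601123e+01,  6.83980342e-02,
        3.32034740e-02, -1.36301260e-04]), 'eef_pos': array([ 0.23117858, -0.60684905,  0.18219011]), 'ee_rot': array([-0.12726992, -0.69542289, -0.12857101,  0.69545587]), 'force': array([ 0.52951092, -0.32438035, -0.19082456]), 'ft_torque': array([-0.03784495,  0.01312035,  0.02888427]), 'grip_width': 0.09419720993586635} -0.0188
```

View pics/scene0.png

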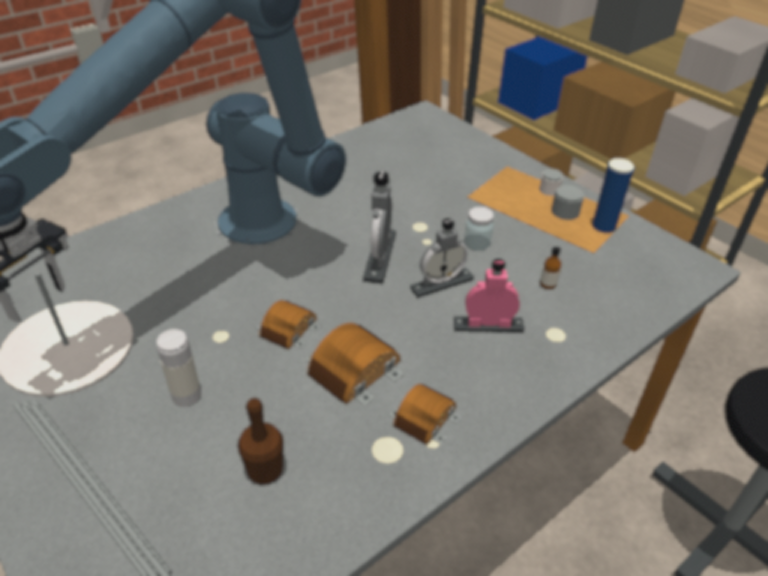

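View pics/top0.png

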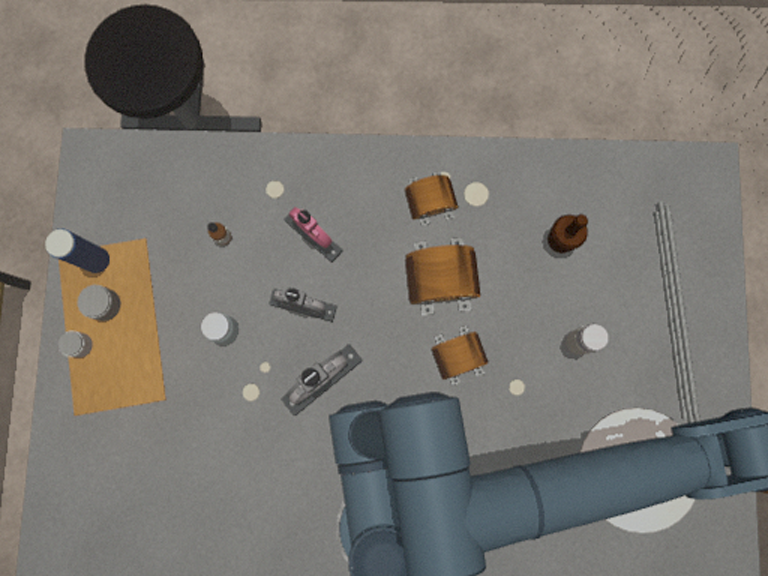

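The scene shows grey gauges at (445,255) and (381,225), with a pink one at (490,295). In the top view (1.5x) those are grey (302,303), larger grey (320,380) and pink (313,233). The billets are at (442,272) big, (431,196) small and (460,353) small. The bystanders are well away from the line between gauge and big billet. Next I'll measure sizes to choose.

Run:
```python
from h import *
D=np.load('pics/top.npz'); im,d=D['im'],D['d']; c=cam('top'); P=pts(c,d)
S=np.load('pics/scene.npz'); cs=cam('scene'); PS=pts(cs,S['d'])
hsv=cv2.cvtColor(im,cv2.COLOR_RGB2HSV)
# everything above table in world from both
for name,(u,v),r in [('g_small',(302,303),42),('g_big',(320,380),50),('pink',(313,233),40),('b_mid',(442,272),42),('b_far',(431,196),32),('b_near',(460,353),32)]:
    u,v,r=u/1.5,v/1.5,r/1.5
    vv,uu=np.mgrid[:384,:512]; m=(np.hypot(uu-u,vv-v)<r)&(P[...,2]>0.006)&(d>0)
    Q=P[m]; xy=Q[:,:2].astype(np.float32); z=Q[:,2]
    print(name,'rect',[np.round(x,3) for x in cv2.minAreaRect(xy)],'zmax',np.percentile(z,99.5).round(3),'top xy',Q[z>np.percentile(z,97)].mean(0).round(3))
    lo=xy[(z<0.03)]; 
    if len(lo)>10 and name[0] in'gp': print('  foot',[np.round(x,3) for x in cv2.minAreaRect(lo)])
T=np.median(P[300:340,180:220,2]); print('table z',T)
save('crop1.png',np.hstack([im[140:290,165:345],S['im'][105:255,215:395]]),2.2)
```

```text
g_small rect [array([0.514, 0.212]), array([0.194, 0.195]), np.float64(12.755)] zmax 0.198 top xy [0.51  0.212 0.197]
  foot [array([0.514, 0.212]), array([0.194, 0.195]), np.float64(12.755)]
g_big rect [array([0.333, 0.161]), array([0.234, 0.225]), np.float64(31.695)] zmax 0.34 top xy [0.262 0.068 0.338]
  foot [array([0.341, 0.167]), array([0.216, 0.225]), np.float64(38.28)]
pink rect [array([0.692, 0.198]), array([0.185, 0.187]), np.float64(44.384)] zmax 0.199 top xy [0.684 0.198 0.197]
  foot [array([0.692, 0.198]), array([0.185, 0.187]), np.float64(44.384)]
b_mid rect [array([ 0.602, -0.116]), array([0.199, 0.194]), np.float64(5.568)] zmax 0.083 top xy [ 0.594 -0.119  0.082]
b_far rect [array([ 0.793, -0.089]), array([0.143, 0.152]), np.float64(25.567)] zmax 0.06 top xy [ 0.792 -0.089  0.059]
b_near rect [array([ 0.41 , -0.168]), array([0.134, 0.145]), np.float64(23.265)] zmax 0.06 top xy [ 0.399 -0.166  0.058]
table z 0.0002815728534432127
```

View pics/crop1.png

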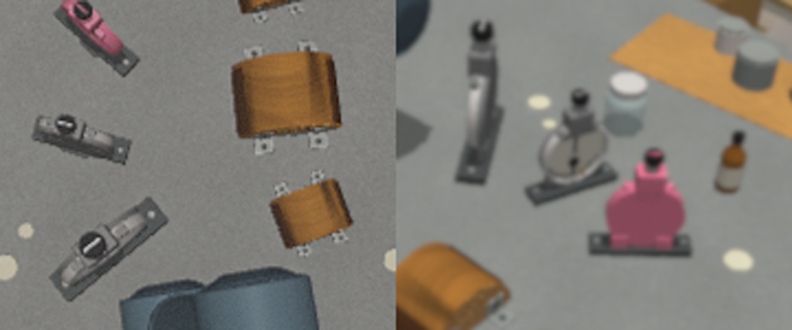

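Choice: the smaller grey gauge (crop 66,125 top / 580,100 scene) and the middle billet (crop 287,95), about 0.17–0.2 m wide and 77 high. The pink gauge and the other billets are rejected. Now the wrist view.

Run:
```python
from h import *
c=cam('top'); s=cam('scene')
a=onz(c,182.3,198.2,.014); b=onz(c,222.7,208.2,.014); print('foot',a,b,np.hypot(*(a-b)[:2]),'yaw of y axis-90',np.degrees(np.arctan2(-(a-b)[0],(a-b)[1])))
print('knob top',onz(c,165+66/2.2,140+125/2.2,.193),'scene',onz(s,215+(580-396)/2.2,105+97/2.2,.19))
print('big knob',onz(c,165+92/2.2,140+245/2.2,.25))
# billet corners on top img crop: 
for u,v in [(240,55),(338,52),(340,135),(240,140)]: print(onz(c,165+u/2.2,140+v/2.2,.02).round(3))
for n,z in(('wide crown',.077),): print(onz(c,295,180,.077))
st=ctrl.observe(); M=rot(st['ee_rot']).as_matrix(); print(M.round(3))
```

```text
foot [0.52566615 0.28404975 0.014     ] [0.49337809 0.1364923  0.014     ] 0.15104873087005322 yaw of y axis-90 -12.342746470215657
knob top [0.50737069 0.21121898 0.193     ] scene [0.51840025 0.21046148 0.19      ]
big knob [0.33273462 0.15812078 0.25      ]
[ 0.655 -0.044  0.02 ]
[ 0.665 -0.205  0.02 ]
[ 0.527 -0.21   0.02 ]
[ 0.514 -0.048  0.02 ]
[ 0.59188635 -0.11739637  0.077     ]
[[-0.     0.356 -0.935]
 [ 0.002 -0.935 -0.356]
 [-1.    -0.002 -0.   ]]
```

Emit:
{"name": "send_rows", "arguments": {
  "targets": [
    [94, -60, -20, -30, 0],
    [94, -110, -60, -80, -0.15],
    [94, -158, -100, -140, -0.3],
    [94, -158, -145, -200, -0.45],
    [94, -158, -185, -260, -0.6],
    [94, -158, -225, -320, -0.75],
    [94, -158, -265, -375, -0.9],
    [94, -158, -300, -430, -0.99]
  ]
}}

```text
t: 1.1
eef_pos: [0.4793, -0.2398, 0.3399]
ee_rot: [-0.444, -0.551, -0.444, 0.551]
force: [0.3, -0.6, 0.3]
grip_width: 0.0936
```

Run:
```python
from h import *
st=ctrl.observe();print(st['t'],st['eef_pos'],st['joints'].round(2)); M=rot(st['ee_rot']).as_matrix(); print(M.round(3)); print(M.T@(np.array([.728,.13,.24])-st['eef_pos'])*1e3)
```

```text
1.1 [ 0.47928597 -0.23979438  0.33985077] [-0.68 -0.11  1.65  0.    1.6  -0.46]
[[-0.     0.977 -0.212]
 [ 0.    -0.212 -0.977]
 [-1.    -0.    -0.   ]]
[  99.85480802  164.56228368 -414.15576889]
```

Emit:
{"name": "send_rows", "arguments": {
  "targets": [
    [94, 0, 25, -60, 0],
    [94, 0, 50, -120, 0],
    [94, 0, 70, -180, 0],
    [94, 10, 95, -240, 0],
    [94, 40, 120, -300, 0],
    [94, 70, 145, -360, 0],
    [94, 98, 165, -414, 0],
    [94, 98, 165, -414, 0]
  ]
}}

```text
t: 2.1
eef_pos: [0.7284, 0.1298, 0.2382]
ee_rot: [-0.442, -0.549, -0.445, 0.552]
force: [-0.7, -0.2, 0.4]
grip_width: 0.0939
```

Run:
```python
from h import *
im,d,c=snap('wrist'); st=ctrl.observe(); print(st['eef_pos'])
np.savez('pics/w1.npz',im=im,d=d,T=c[0]); save('w1.png',im,1.5)
print(px(c,[.51,.211,.19]),px(c,[.518,.209,.076]))
```

```text
[0.72849109 0.13137681 0.23661275]
(np.float64(-18.34776511603269), np.float64(165.78263453161793)) (np.float64(72.75215241974215), np.float64(149.9245712183669))
```

View pics/w1.png

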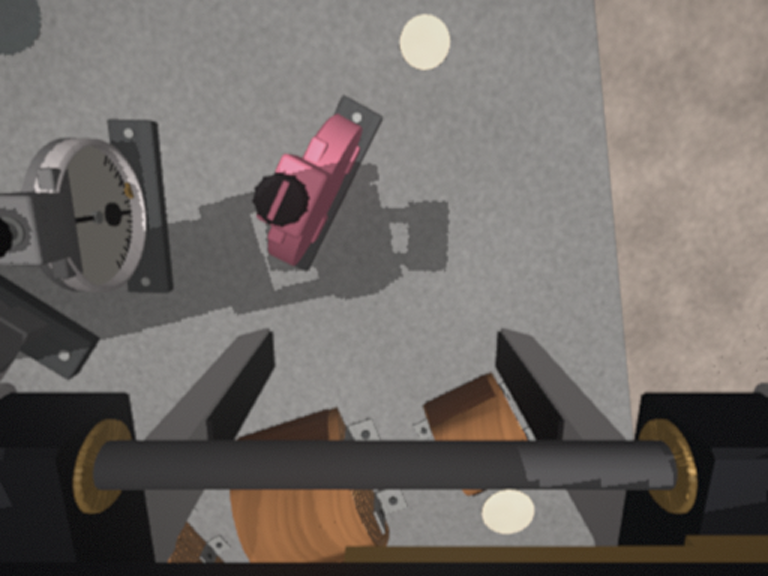

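Gauge dial visible at left: brass index near (128,190), pointer weight at (114,213), both in 1.5x pixels. Zoom crop to measure.

Run:
```python
from h import *
D=np.load('pics/w1.npz'); im=D['im']; save('w1c.png',im[70:210,0:130],4)
hsv=cv2.cvtColor(im,cv2.COLOR_RGB2HSV); sub=hsv[100:190,60:100]
m=cv2.inRange(sub,(10,110,60),(30,255,255)); n,l,s,ce=cv2.connectedComponentsWithStats(m)
print([(s[i].tolist(),(ce[i]+[60,100]).round(2).tolist()) for i in range(1,n)])
```

```text
[([23, 23, 5, 8, 25], [84.84, 126.96])]
```

View pics/w1c.png

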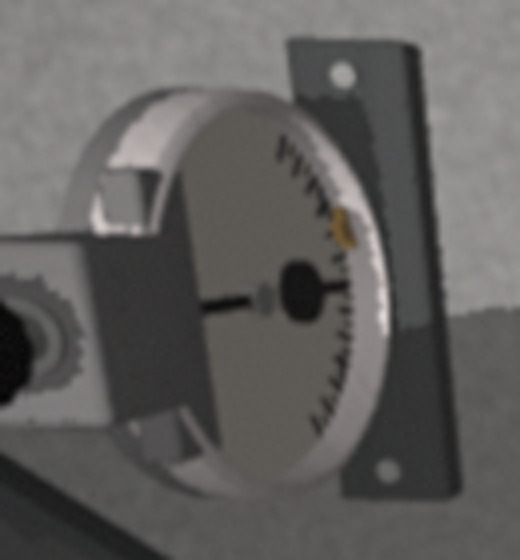

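Run:
```python
from h import *
D=np.load('pics/w1.npz'); c=cam('wrist'); c=(D['T'],)+c[1:]
q=lambda u,v:(u/4-.4,v/4+70-.4)
h1=onz(c,*q(343,75),.014); h2=onz(c,*q(388,470),.014); C=(h1+h2)/2; y=(h1-h2)/np.linalg.norm(h1-h2)
print('holes',h1,h2,np.linalg.norm(h1-h2),'C',C,'yaw',np.degrees(np.arctan2(-y[0],y[1])))
x=np.array([y[1],-y[0],0])
def dial(u,v,off):
    o,d=ray(c,u,v); t=((C+off*x-o)@x)/(d@x); p=o+d*t; return np.array([(p-C)@y,p[2]])
for off in(.009,.013):
  pv,tp,ix,ix2=[dial(*k,off) for k in(q(265,298),q(350,286),q(343,229),(84.84,126.96))]
  print(off,pv,tp,ix,ix2)
  for r in(pv,np.array([0,.076])):
    for n,p in(('tip',tp),('idx',ix),('idx2',ix2)):
      e=p-r; print('  ',n,np.arctan2(e[0],-e[1]).round(3),np.hypot(*e).round(4))
```

```text
holes [0.52559749 0.28374407 0.014     ] [0.49358184 0.15188143 0.014     ] 0.13569361894337967 C [0.50958967 0.21781275 0.014     ] yaw -13.647082728728568
0.009 [0.00127437 0.08566348] [0.00072398 0.04071919] [0.01893589 0.04089519] [0.01884958 0.0420996 ]
   tip -0.012 0.0449
   idx 0.376 0.0481
   idx2 0.383 0.047
   tip 0.021 0.0353
   idx 0.495 0.0399
   idx2 0.507 0.0388
0.013 [0.00199576 0.09200283] [0.00145527 0.04786791] [0.01933922 0.04804074] [0.01925446 0.04922346]
   tip -0.012 0.0441
   idx 0.376 0.0473
   idx2 0.383 0.0461
   tip 0.052 0.0282
   idx 0.605 0.034
   idx2 0.623 0.033
```

Emit:
{"name": "send_rows", "arguments": {
  "targets": [
    [94, -12, -60, -9, 0],
    [94, -12, -120, -18, 0],
    [94, -12, -180, -27, 0],
    [94, -12, -231, -35, 0.02],
    [94, -12, -231, -35, 0.02],
    [94, -12, -231, -35, 0.02]
  ]
}}

```text
t: 2.9
eef_pos: [0.5114, 0.2105, 0.2545]
ee_rot: [0.438, 0.556, 0.437, -0.555]
force: [-0.1, -0.5, 0.0]
grip_width: 0.0939
```

Run:
```python
from h import *
st=ctrl.observe(); im,d,c=snap('wrist'); s2=ctrl.observe(); print(st['eef_pos'],s2['eef_pos'],st['joints'].round(2))
np.savez('pics/w2.npz',im=im,d=d,T=c[0]); save('w2.png',im,1.5)
print(px(c,[.5095,.213,.193]),px(c,s2['eef_pos']))
```

```text
[0.51139923 0.21046939 0.25445098] [0.51182538 0.2102701  0.25432053] [ 0.19 -0.04  1.73 -0.    1.45  0.42]
(np.float64(255.4165089635471), np.float64(197.46726968765506)) (np.float64(259.3353745678783), np.float64(223.86698511281205))
```

View pics/w2.png

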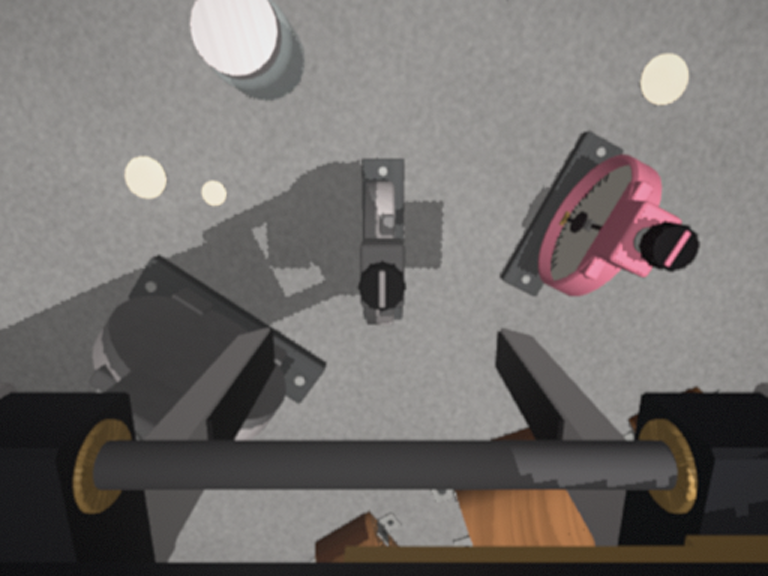

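Run:
```python
from h import *
D=np.load('pics/w2.npz'); im=D['im'];d=D['d']; c0=cam('wrist'); c=(D['T'],)+c0[1:]; c1=(np.load('pics/w1.npz')['T'],)+c0[1:]
g=cv2.cvtColor(im,cv2.COLOR_RGB2GRAY); m=(g<70).astype(np.uint8)[170:215,232:280]
n,l,s,ce=cv2.connectedComponentsWithStats(m); i=1+np.argmax(s[1:,4]); 
print('knob blob',s[i],ce[i]+[232,170])
P=pts(c,d); k=P[186:196,249:258].reshape(-1,3); print('depth knob z',np.median(k,0))
kb=onz(c,253.7,191,.193); hl=onz(c,383/1.5-.2,171/1.5-.2,.014); v=hl-kb
print('knob',kb,'hole',hl,np.hypot(*v[:2]),'yaw',np.degrees(np.arctan2(-v[0],v[1])))
tri=lambda A,B:(lambda o1,d1,o2,d2:(lambda t:((o1+d1*t[0])+(o2+d2*t[1]))/2)(np.linalg.lstsq(np.c_[d1,-d2],o2-o1,rcond=None)[0]))(*A,*B)
print('hole tri',tri(ray(c,255.1,113.8),ray(c1,343/4-.4,75/4+69.6)))
# knob tri with top & scene
print('knob tri top',tri(ray(c,253.7,191),ray(cam('top'),165+66/2.2,140+125/2.2)), 'scene',tri(ray(c,253.7,191),ray(cam('scene'),298.3,149)))
```

```text
knob blob [  7   4  31  34 685] [254.22773723 190.0189781 ]
depth knob z [0.50885789 0.21950609 0.19157148]
knob [0.5094254  0.21918476 0.193     ] hole [0.5257871  0.28360507 0.014     ] 0.06646564388792019 yaw -14.250862635939441
hole tri [0.52575476 0.28364903 0.01432884]
knob tri top [0.50900557 0.21433369 0.17514752] scene [0.50940718 0.21710639 0.18248934]
```

Emit:
{"name": "send_rows", "arguments": {
  "targets": [
    [94, 20, -4, -7, 0],
    [94, 60, -4, -7, 0],
    [94, 79, -4, -7, 0],
    [94, 79, -4, -7, 0],
    [60, 79, -4, -7, 0],
    [40, 79, -4, -7, 0],
    [20, 79, -4, -7, 0],
    [20, 79, -4, -7, 0]
  ],
  "grip_force": 35
}}

```text
t: 3.95
eef_pos: [0.5088, 0.2188, 0.1756]
ee_rot: [0.438, 0.556, 0.437, -0.555]
force: [0.9, 0.2, -0.1]
grip_width: 0.0574
```

Emit:
{"name": "send_rows", "arguments": {
  "targets": [
    [20, 0, 0, 0, 0],
    [20, 0, 0, 0, 0],
    [20, 0, 0, 0, 0]
  ]
}}

```text
t: 4.32
eef_pos: [0.5085, 0.2187, 0.175]
ee_rot: [-0.437, -0.556, -0.437, 0.556]
force: [-1.3, 1.0, -0.5]
grip_width: 0.0274
```

Emit:
{"name": "send_rows", "arguments": {
  "targets": [
    [20, 2, 0, 0, 0],
    [20, 5, 0, 0, 0],
    [20, 7, 0, 0, 0],
    [20, 7, 0, 0, 0]
  ]
}}

```text
t: 4.82
eef_pos: [0.509, 0.2187, 0.1689]
ee_rot: [0.438, 0.556, 0.437, -0.555]
force: [-1.7, -0.4, 5.0]
grip_width: 0.02
```

Run:
```python
from h import *
im,d,c=snap('wrist'); st=ctrl.observe(); print(st['eef_pos'],st['force'],st['grip_width'])
np.savez('pics/w3.npz',im=im,d=d,T=c[0]); save('w3.png',im[80:300,150:370],3)
```

```text
[0.50901894 0.21872558 0.16891265] [-1.92634094 -0.42934391  4.61334078] 0.020095029256017673
```

View pics/w3.png

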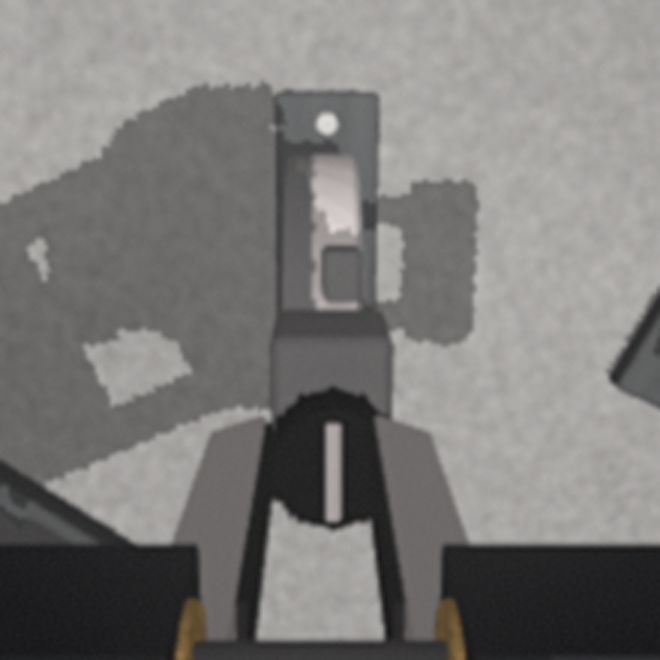

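Run:
```python
from h import *
D=np.load('pics/w3.npz'); c=(D['T'],)+cam('wrist')[1:]
st=ctrl.observe(); M=rot(st['ee_rot']).as_matrix(); e=st['eef_pos']
for dx in(0,-.0188,-.04):
  for dy in(-.0137,-.01,0,.01,.0137): print(dx,dy,((np.array(px(c,e+M@[dx,dy,0]))-[150,80])*3).round(0), end=' ')
  print()
for z in (.193,.1875):
  k=onz(c,150+330/3,80+460/3,z); print('knob',k,'in tool',(M.T@(k-e)*1e3).round(1))
  w=onz(c,150+270/3,80+460/3,z)-onz(c,150+390/3,80+460/3,z);print(np.linalg.norm(w))
hl=onz(c,150+326/3,80+123/3,.014);print('hole',hl)
P=pts(c,D['d']); print('rib z',np.median(P[228:238,258:261,2]),'knob z',np.median(P[226:238,246:252,2]),'housing z',np.median(P[196:205,250:272,2]))
```

```text
0 -0.0137 [268. 432.] 0 -0.01 [283. 432.] 0 0 [326. 432.] 0 0.01 [369. 432.] 0 0.0137 [385. 432.] 
-0.0188 -0.0137 [263. 463.] -0.0188 -0.01 [280. 463.] -0.0188 0 [327. 463.] -0.0188 0.01 [373. 463.] -0.0188 0.0137 [391. 463.] 
-0.04 -0.0137 [256. 506.] -0.04 -0.01 [275. 506.] -0.04 0 [327. 506.] -0.04 0.01 [380. 506.] -0.04 0.0137 [399. 506.] 
knob [0.5102777  0.22127928 0.193     ] in tool [-24.1   0.6  -2.8]
0.024910176929683624
knob [0.50981764 0.21906071 0.1875    ] in tool [-18.6   0.7  -0.5]
0.025690890115583356
hole [0.52574594 0.28326687 0.014     ]
rib z 0.1897707651341367 knob z 0.18906333823007815 housing z 0.16011792651204887
```

Emit:
{"name": "send_rows", "arguments": {
  "targets": [
    [0, 0, 0, 0, 0],
    [0, 0, 0, 0, 0],
    [0, 0, 0, 0, 0]
  ],
  "grip_force": 40
}}

```text
t: 5.25
eef_pos: [0.5099, 0.2186, 0.1693]
ee_rot: [0.438, 0.557, 0.437, -0.555]
force: [1.0, -1.9, 5.8]
grip_width: 0.0005
```

Run:
```python
from h import *
im,d,c=snap('wrist'); st=ctrl.observe(); print(st['eef_pos'],st['force'],st['ft_torque'],st['grip_width'])
np.savez('pics/w4.npz',im=im,d=d,T=c[0]); D=np.load('pics/w3.npz')
P=pts(c,d); print('knob z',np.median(P[226:238,246:252,2]),np.median(P[226:238,252:257,2]),np.median(P[226:238,263:270,2]),'housing z',np.median(P[196:205,250:272,2]))
save('w4.png',np.hstack([D['im'][200:270,210:310],im[200:270,210:310]]),4)
```

```text
[0.50994028 0.21858558 0.16932411] [ 1.27107628 -1.14919517  6.08900959] [-0.31126164 -0.23872843  0.03155859] 0.0004043470266852226
knob z 0.21115263467607137 0.2090289541841358 0.2112348012024572 housing z 0.1610025949957452
```

View pics/w4.png

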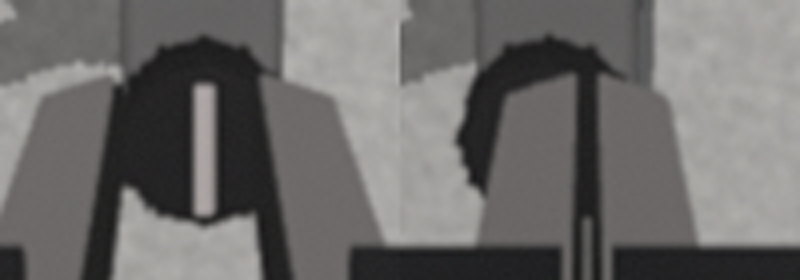

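Run:
```python
from h import *
for n in('w3','w4'):
  D=np.load(f'pics/{n}.npz'); c=(D['T'],)+cam('wrist')[1:]; P=pts(c,D['d'])
  M=D['T'][:3,:3]
  for v in(212,216,220,224,230,236,244): print(n,v,(P[v,222:284:4,2]*1e3).round(0).astype(int))
st=ctrl.observe(); print(st['joints'],st['t'],st['force'],st['joint_efforts'])
```

```text
w3 212 [ -2  -2  -3  -2  -2 161 161 177 178 178 180 177 177 160 160  -3]
w3 216 [ -2  -1  -1  -3  -1 160 177 186 185 187 188 187 184 178 160  -1]
w3 220 [ -3   0  -2 192 191 177 185 189 190 189 189 190 188 187 192  -2]
w3 224 [199 199 198 199 195 186 190 189 189 189 190 189 189 194 199 200]
w3 230 [209 208 208 208 204 190 190 189 189 189 191 189 190 205 208 208]
w3 236 [218 217 216 217 213 188 190 189 190 188 190 189 190 208 217 217]
w3 244 [228 228 226 226 218 189 190 190 189 189 191 189 188 209 224 228]
w4 212 [ -2  -2 161 161 177 178 183 179 177 177 161 161  14  -1  -1  -1]
w4 216 [ -1  -2 159 183 186 186 188 187 185 184 161 161  14  -1  -1  -1]
w4 220 [ -2  -2 180 187 189 189 189 192 189 187 192 179  13  -2  -3  -2]
w4 224 [ -2  -2 189 188 199 199 199 199 195 196 199 200 199 199  -1  -2]
w4 230 [ -3 188 189 188 210 208 209 208 205 205 209 210 209 209 207  -2]
w4 236 [ -2 188 188 217 217 216 217 218 215 214 217 218 218 217 219  -1]
w4 244 [ -2   0 190 228 227 227 228 227 225 224 228 228 227 228 228  -1]
[ 2.00987801e-01  3.38967877e-02  1.81820314e+00 -7.50504472e-04
  1.28611623e+00  4.38294538e-01] 5.3 [ 1.27107628 -1.14919517  6.08900959] [ 7.57287741e-01 -2.89941877e+01 -2.73861140e+01  4.18293597e-01
  1.75581914e-01 -6.74651255e-04]
```

Emit:
{"name": "send_rows", "arguments": {
  "targets": [
    [0, -10, 0, 0, 0],
    [20, -30, 0, 0, 0],
    [50, -40, 0, 0, 0],
    [94, -40, 0, 0, 0],
    [94, -40, 0, 0, 0],
    [94, -40, 0, 0, 0],
    [94, -40, 0, 0, 0]
  ]
}}

```text
t: 6.18
eef_pos: [0.5083, 0.2186, 0.2075]
ee_rot: [-0.437, -0.555, -0.438, 0.556]
force: [0.4, -1.3, -0.1]
grip_width: 0.057
```

Run:
```python
from h import *
im,d,c=snap('wrist'); st=ctrl.observe(); print(st['eef_pos'],st['force'],st['grip_width'])
np.savez('pics/w5.npz',im=im,d=d,T=c[0]); P=pts(c,d)
g=cv2.cvtColor(im,cv2.COLOR_RGB2GRAY)
# knob top by depth band
m=((P[...,2]>.184)&(P[...,2]<.2)&(g<110)).astype(np.uint8); m[:, :215]=0; m[:,300:]=0
n,l,s,ce=cv2.connectedComponentsWithStats(m); i=1+np.argmax(s[1:,4]); print(s[i],ce[i],'z',np.median(P[l==i][:,2]))
(u,v),r=cv2.minEnclosingCircle(np.argwhere(l==i)[:,::-1].astype(np.float32)); print(u,v,r,'knob',onz(c,u,v,.193),onz(c,*ce[i],.193))
M=rot(st['ee_rot']).as_matrix(); print('tool frame mm',(M.T@(onz(c,*ce[i],.193)-st['eef_pos'])*1e3).round(1))
hl=((g>120)).astype(np.uint8)
f=(P[...,2]>.006)&(P[...,2]<.03)&(g<110); f[:,:200]=0; f[:,320:]=0
b=cv2.minAreaRect(np.argwhere(f)[:,::-1].astype(np.float32)); print(b)
for v in(212,216,220,224,230): print((P[v,160:200:4,2]*1e3).round(0).astype(int))
save('w5.png',im[90:290,130:390],3)
```

```text
[0.50835447 0.21869133 0.20760738] [-0.39204804  0.28359529 -0.09578184] 0.0609489151951521
[239 197  39  38 956] [257.64644351 215.44351464] z 0.19119963338394638
257.8291015625 215.8164520263672 19.17185401916504 knob [0.50795957 0.21962742 0.193     ] [0.50789558 0.21994564 0.193     ]
tool frame mm [14.6 -0.7 -1.1]
((246.5828857421875, 244.2849884033203), (261.9744567871094, 107.8718490600586), 78.17850494384766)
[-1 -2 -1  0 -1 -1 -2 -2 -2 -2]
[-2 -3 -3 -1 -1 -2 -2 -1 -1 -2]
[-2 -2 -1 -2 -2 -2 -3 -1 -3 -2]
[  4  -2  -2  -1  -2   0  -1  -2 238 237]
[ 15  13   7   0  -1  -1  -2 247 248 246]
```

View pics/w5.png

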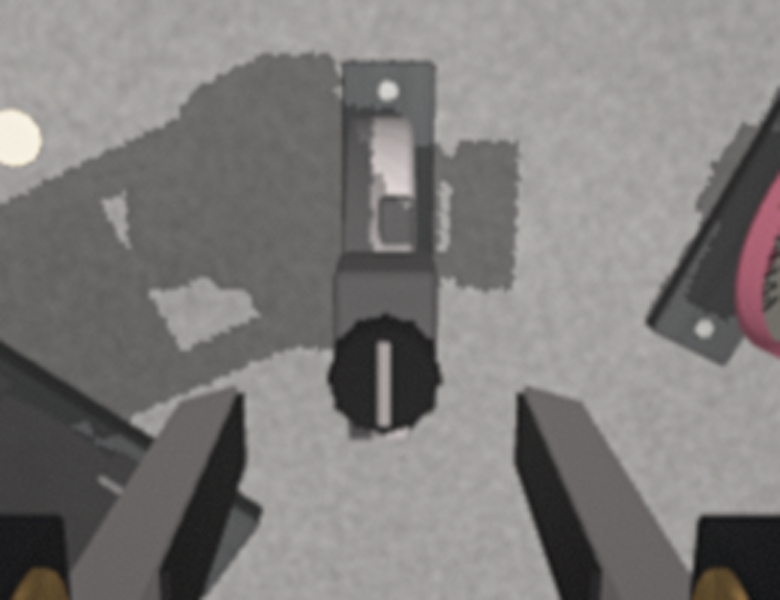

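Emit:
{"name": "send_rows", "arguments": {
  "targets": [
    [60, 20, -1, -1, 0],
    [60, 50, -1, -1, 0],
    [50, 50, -1, -1, 0],
    [20, 50, -1, -1, 0],
    [10, 50, -1, -1, 0],
    [10, 50, -1, -1, 0],
    [10, 50, -1, -1, 0],
    [10, 50, -1, -1, 0]
  ],
  "grip_force": 40
}}

```text
t: 7.22
eef_pos: [0.5088, 0.22, 0.1592]
ee_rot: [0.438, 0.556, 0.437, -0.555]
force: [0.6, -0.6, 3.2]
grip_width: 0.0266
```

Emit:
{"name": "send_rows", "arguments": {
  "targets": [
    [10, 0, 0, 0, 0],
    [10, 0, 0, 0, 0]
  ]
}}

```text
t: 7.48
eef_pos: [0.5085, 0.2201, 0.1587]
ee_rot: [0.438, 0.556, 0.437, -0.555]
force: [1.7, -0.1, 4.2]
grip_width: 0.0268
```

Emit:
{"name": "send_rows", "arguments": {
  "targets": [
    [10, 2, 0, 0, 0],
    [10, 4, 0, 0, 0],
    [10, 6, 0, 0, 0],
    [10, 6, 0, 0, 0]
  ]
}}

```text
t: 7.98
eef_pos: [0.5092, 0.22, 0.1538]
ee_rot: [0.438, 0.557, 0.437, -0.555]
force: [0.8, -0.7, 8.9]
grip_width: 0.0267
```

Emit:
{"name": "send_rows", "arguments": {
  "targets": [
    [10, 1, 0, 0, 0.15],
    [10, 1, 0, 0, 0.32],
    [10, 1, 0, 0, 0.49],
    [10, 1, 0, 0, 0.66],
    [10, 1, 0, 0, 0.83],
    [10, 1, 0, 0, 1.0],
    [10, 1, 0, 0, 1.15],
    [10, 1, 0, 0, 1.28]
  ]
}}

```text
t: 8.98
eef_pos: [0.5095, 0.2181, 0.1537]
ee_rot: [0.019, 0.708, 0.016, -0.706]
force: [-1.6, -7.7, 14.2]
grip_width: 0.0265
```

Run:
```python
from h import *
st=ctrl.observe(); print(st['joints'].round(3),st['force'],st['ft_torque'],st['grip_width'],st['eef_pos'])
```

```text
[ 0.202  0.05   1.832 -0.005  1.258  1.725] [-1.57484893 -7.73647385 14.17876687] [-1.40772298  0.33489987  0.02735449] 0.02648527739491358 [0.5095171  0.21805989 0.1536552 ]
```

Emit:
{"name": "send_rows", "arguments": {
  "targets": [
    [10, 0, 0, 0, 0.08],
    [10, 0, 0, 0, 0.08],
    [60, 0, 0, 0, 0.08],
    [60, 0, 0, 0, 0.08],
    [60, 0, 0, 0, 0.08],
    [60, -20, 0, 0, 0.08],
    [60, -50, 0, 0, 0.08]
  ]
}}

```text
t: 9.85
eef_pos: [0.5072, 0.2198, 0.2017]
ee_rot: [0.009, -0.706, 0.009, 0.708]
force: [0.4, 0.1, 0.1]
grip_width: 0.0599
```

Emit:
{"name": "send_rows", "arguments": {
  "targets": [
    [60, 0, 0, 0, -0.18],
    [60, 0, 0, 0, -0.36],
    [60, 0, 0, 0, -0.54],
    [60, 0, 0, 0, -0.72],
    [60, 0, 0, 0, -0.9],
    [60, 0, 0, 0, -1.08],
    [60, 0, 0, 0, -1.26],
    [60, 0, 0, 0, -1.36]
  ]
}}

```text
t: 10.85
eef_pos: [0.5082, 0.2201, 0.2026]
ee_rot: [0.439, 0.555, 0.438, -0.554]
force: [0.4, 0.4, 0.1]
grip_width: 0.0599
```

Run:
```python
from h import *
im,d,c=snap('wrist'); st=ctrl.observe(); print(st['eef_pos'],st['force'],st['grip_width'])
np.savez('pics/w6.npz',im=im,d=d,T=c[0]); P=pts(c,d)
save('w6.png',im[90:290,130:390],3)
```

```text
[0.50821348 0.22008294 0.20250888] [-0.76008339  0.07267678 -1.11879903] 0.059654111448565056
```

View pics/w6.png

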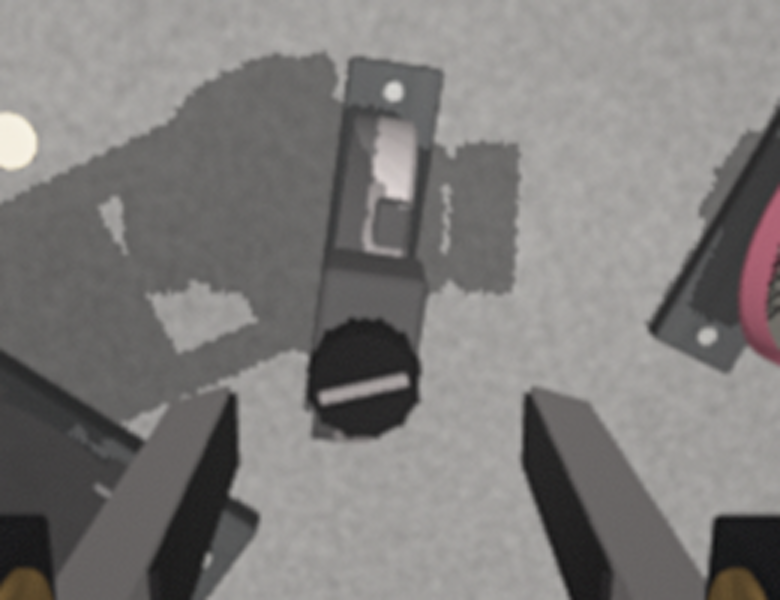

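Rib has turned about 72–79° clockwise, knob at (363,377), gauge slewed by about 7°. Next: check knob height and the new pose.

Run:
```python
from h import *
D=np.load('pics/w6.npz'); c=(D['T'],)+cam('wrist')[1:]; P=pts(c,D['d']); st=ctrl.observe(); M=rot(st['ee_rot']).as_matrix(); e=st['eef_pos']
q=lambda x,y:((x+.5)/3-.5+130,(y+.5)/3-.5+90)
D5=np.load('pics/w5.npz'); c5=(D5['T'],)+c[1:]; P5=pts(c5,D5['d'])
u,v=map(int,q(350,350)); print('knob depth z',np.median(P[v-4:v+5,u-5:u+6,2]),'before',np.median(P5[v-4:v+5,u-5+6:u+6+6,2]))
u,v=map(int,q(370,290)); print('housing z',np.median(P[v-3:v+4,u-5:u+6,2]),np.median(P5[v-3:v+4,u:u+11,2]))
k=onz(c,*q(363,377),.193); h=onz(c,*q(393,91),.014); w=h-k; print(k,h,np.hypot(*w[:2]))
print('yaw gauge deg',np.degrees(np.arctan2(-w[0],w[1])),'tool y yaw',np.degrees(np.arctan2(M[1,1],M[0,1])))
# top edges of foot end: width direction
a=onz(c,*q(350,58),.014);b=onz(c,*q(442,70),.014); w=b-a; print('end edge yaw',np.degrees(np.arctan2(w[1],w[0])),np.linalg.norm(w))
print('knob in tool mm',(M.T@(k-e)*1e3).round(1)); print(M.round(3))
```

```text
knob depth z 0.1910354886190454 before 0.19148511206711794
housing z 0.16017455658033802 0.16044742297877865
[0.50332233 0.22430323 0.193     ] [0.52760686 0.28448255 0.014     ] 0.06489443938983555
yaw gauge deg -21.97585469046116 tool y yaw -13.263635859177342
end edge yaw -20.552594378915998 0.038403469436496016
knob in tool mm [ 9.5 -5.7 -3. ]
[[ 0.001  0.973 -0.229]
 [ 0.    -0.229 -0.973]
 [-1.     0.001 -0.001]]
```

Run:
```python
from h import *
D=np.load('pics/top.npz'); P=pts(cam('top'),D['d']).reshape(-1,3)
def chk(cx,cy,yaw,z0):
  a=np.radians(yaw); x=np.array([np.cos(a),np.sin(a)]); y=np.array([-x[1],x[0]]); w=P[:,:2]-[cx,cy]
  m=(abs(w@x)<.105)&(abs(w@y)<.06)&(P[:,2]>z0); Q=P[m]; print(len(Q), Q[::max(1,len(Q)//8)].round(3).tolist())
chk(.5033,.2243,-21,.1)
# other objects tall
m=(P[:,2]>.06)&(P[:,0]>.2)&(P[:,0]<.95)&(abs(P[:,1])<.62)&(P[:,2]<.3)
import collections
g=collections.defaultdict(list)
for p in P[m]: g[(round(p[0]/.06),round(p[1]/.06))].append(p[2])
print([(round(k[0]*.06,2),round(k[1]*.06,2),round(max(v),2)) for k,v in sorted(g.items()) if len(v)>15])
```

```text
258 [[0.527, 0.23, 0.164], [0.521, 0.203, 0.164], [0.51, 0.225, 0.19], [0.511, 0.195, 0.17], [0.509, 0.248, 0.125], [0.501, 0.209, 0.164], [0.503, 0.176, 0.132], [0.496, 0.193, 0.125], [0.488, 0.171, 0.112]]
[(0.24, 0.12, np.float64(0.3)), (0.3, 0.12, np.float64(0.29)), (0.3, 0.18, np.float64(0.26)), (0.3, 0.24, np.float64(0.15)), (0.36, 0.12, np.float64(0.26)), (0.36, 0.18, np.float64(0.26)), (0.42, -0.48, np.float64(0.18)), (0.42, -0.42, np.float64(0.18)), (0.42, 0.36, np.float64(0.1)), (0.42, 0.42, np.float64(0.1)), (0.48, -0.42, np.float64(0.18)), (0.48, 0.18, np.float64(0.2)), (0.48, 0.24, np.float64(0.2)), (0.48, 0.36, np.float64(0.1)), (0.48, 0.42, np.float64(0.11)), (0.54, -0.18, np.float64(0.08)), (0.54, -0.12, np.float64(0.08)), (0.54, -0.06, np.float64(0.08)), (0.54, 0.18, np.float64(0.2)), (0.54, 0.24, np.float64(0.2)), (0.6, -0.18, np.float64(0.08)), (0.6, -0.12, np.float64(0.08)), (0.6, -0.06, np.float64(0.08)), (0.66, -0.42, np.float64(0.21)), (0.66, -0.36, np.float64(0.11)), (0.66, -0.18, np.float64(0.07)), (0.66, -0.12, np.float64(0.09)), (0.66, -0.06, np.float64(0.08)), (0.66, 0.18, np.float64(0.2)), (0.66, 0.42, np.float64(0.12)), (0.72, -0.42, np.float64(0.21)), (0.72, -0.36, np.float64(0.11)), (0.72, 0.18, np.float64(0.2)), (0.72, 0.24, np.float64(0.16))]
```

Emit:
{"name": "send_rows", "arguments": {
  "targets": [
    [60, 0, -6, -3, 0.08],
    [60, 10, -6, -3, 0.138],
    [60, 50, -6, -3, 0.138],
    [60, 80, -6, -3, 0.138],
    [60, 87, -6, -3, 0.138],
    [60, 87, -6, -3, 0.138]
  ],
  "grip_force": 20
}}

```text
t: 11.65
eef_pos: [0.5032, 0.2244, 0.115]
ee_rot: [0.398, 0.585, 0.398, -0.584]
force: [-1.4, -0.2, -0.5]
grip_width: 0.06
```

Emit:
{"name": "send_rows", "arguments": {
  "targets": [
    [45, 0, 0, 0, 0],
    [35, 0, 0, 0, 0],
    [20, 0, 0, 0, 0],
    [10, 0, 0, 0, 0],
    [10, 0, 0, 0, 0],
    [10, 0, 0, 0, 0],
    [10, 0, 0, 0, 0]
  ]
}}

```text
t: 12.52
eef_pos: [0.5035, 0.2242, 0.1147]
ee_rot: [0.398, 0.585, 0.398, -0.584]
force: [1.8, -1.0, 2.9]
grip_width: 0.03
```

Run:
```python
from h import *
st=ctrl.observe(); M=rot(st['ee_rot']).as_matrix(); print(st['t'],st['eef_pos'],st['grip_width'],st['force'],M.round(3))
# log pose from top + scene: brown mask
D=np.load('pics/top.npz'); c=cam('top'); P=pts(c,D['d']); hsv=cv2.cvtColor(D['im'],cv2.COLOR_RGB2HSV)
m=cv2.inRange(hsv,(5,100,40),(25,255,255)); m[:150]=0;m[225:]=0;m[:,:262]=0;m[:,330:]=0
n,l,s,ce=cv2.connectedComponentsWithStats(m); i=1+np.argmax(s[1:,4]); print(s[i])
Q=P[l==i]; Q=Q[(Q[:,2]>.02)&(Q[:,2]<.09)]; Q[:,2]-=.0
from scipy.optimize import least_squares
# cylinder R=.085 axis at z0, yaw
def f(p):
    yaw,y0,z0=p; n=np.array([-np.sin(yaw),np.cos(yaw)]); w=Q[:,:2]-[.59,0]; return np.hypot(w@n-y0,Q[:,2]-z0)-.085
r=least_squares(f,[0,-.12,-.008],loss='soft_l1',f_scale=.002); print('yaw,y0(at x=.59),z0',r.x,np.std(r.fun),len(Q))
a=r.x[0]; x=np.array([np.cos(a),np.sin(a)]); print('x extents',np.percentile((Q[:,:2]-[.59,r.x[1]])@x,[1,99]))
x0=np.array([.59,0])+r.x[1]*np.array([-np.sin(a),np.cos(a)])
# end edges from mask: crown line pixel extremes
ct=cv2.minAreaRect(np.argwhere(l==i)[:,::-1].astype(np.float32)); print(ct)
```

```text
12.525 [0.50353857 0.22419962 0.11473446] 0.030025129504671337 [ 1.779716   -0.9744337   2.87203868] [[ 0.002  0.93  -0.366]
 [ 0.    -0.366 -0.93 ]
 [-1.     0.002 -0.001]]
[ 271  163   49   39 1586]
yaw,y0(at x=.59),z0 [ 0.13459763 -0.11908946 -0.00784804] 0.005749417891461594 1548
x extents [-0.05840139  0.05870831]
((294.5243835449219, 181.71951293945312), (36.00067901611328, 46.381248474121094), 83.6598129272461)
```

Emit:
{"name": "send_rows", "arguments": {
  "targets": [
    [10, 0, 0, 0, 0],
    [10, -5, 0, 0, 0],
    [10, -15, 0, 0, 0],
    [10, -35, 0, 0, 0],
    [10, -60, 0, 0, 0],
    [10, -85, 0, 0, 0],
    [10, -105, 5, 7, -0.03],
    [10, -115, 15, 20, -0.08]
  ],
  "grip_force": 40
}}

```text
t: 13.52
eef_pos: [0.5086, 0.2004, 0.2296]
ee_rot: [-0.422, -0.567, -0.422, 0.568]
force: [1.6, -0.8, -6.4]
grip_width: 0.0296
```

Run:
```python
from h import *
st=ctrl.observe(); M=rot(st['ee_rot']).as_matrix(); print(st['t'],st['eef_pos'],st['grip_width'],st['force'],M.round(3)); print(M.T@(np.array([.5866,-.0952,.2297])-st['eef_pos'])*1e3)
```

```text
13.525 [0.50859011 0.20042372 0.22959418] 0.02962416015243015 [ 1.59838075 -0.77117991 -6.38622509] [[-0.001  0.958 -0.288]
 [ 0.    -0.288 -0.958]
 [-1.    -0.001 -0.   ]]
[ -0.33133211 159.85405944 260.62523047]
```

Emit:
{"name": "send_rows", "arguments": {
  "targets": [
    [10, 0, 15, 25, -0.06],
    [10, 0, 35, 58, -0.12],
    [10, 0, 57, 93, -0.19],
    [10, 0, 79, 129, -0.26],
    [10, 0, 101, 165, -0.33],
    [10, 0, 123, 200, -0.4],
    [10, 0, 145, 236, -0.43],
    [10, 0, 158, 257, -0.43]
  ]
}}

```text
t: 14.52
eef_pos: [0.5851, -0.0928, 0.228]
ee_rot: [0.531, 0.465, 0.533, -0.466]
force: [0.0, 0.2, -6.6]
grip_width: 0.0298
```

Emit:
{"name": "send_rows", "arguments": {
  "targets": [
    [10, 0, 0, 0, 0],
    [10, 0, 0, 0, 0],
    [10, 0, 0, 0, 0],
    [10, 0, 0, 0, 0]
  ]
}}

```text
t: 15.02
eef_pos: [0.5857, -0.0908, 0.2291]
ee_rot: [0.533, 0.465, 0.533, -0.465]
force: [-0.3, -0.2, -6.4]
grip_width: 0.0295
```

Run:
```python
from h import *
im,d,c=snap('wrist'); st=ctrl.observe(); M=rot(st['ee_rot']).as_matrix(); e=st['eef_pos']; print(st['t'],e,st['grip_width'],st['force'],np.arctan2(M[1,1],M[0,1]))
np.savez('pics/w7.npz',im=im,d=d,T=c[0],M=M,e=e)
P=pts(c,d); L=(P-e)@M   # tool coords
g=cv2.cvtColor(im,cv2.COLOR_RGB2GRAY)
# foot points: tool z in -.1..-.03 (gauge +y), x about .1147-.014
m=(L[...,2]<-.035)&(L[...,2]>-.1)&(abs(L[...,1])<.03)&(L[...,0]>.07)&(L[...,0]<.125)&(d>0)
Q=L[m]; print(len(Q),'x range',np.percentile(Q[:,0],[1,10,50,90,99])*1e3,'z',np.percentile(Q[:,2],[0,1,50,99])*1e3,'y',np.percentile(Q[:,1],[1,50,99])*1e3)
F=Q[abs(Q[:,0]-np.median(Q[:,0]))<.02]; 
for a in np.arange(-95,-35,10): 
  s=Q[(Q[:,2]*1e3>=a)&(Q[:,2]*1e3<a+10)]; print(a,len(s),np.percentile(s[:,0],[5,25,50,75,95]).round(4) if len(s) else '')
```

```text
15.075 [ 0.58571326 -0.09099612  0.22909902] 0.029828319508745774 [-0.14415577 -0.68990928 -5.68596607] 0.13593025401941083
1182 x range [100.56004013 101.79291997 102.95658424 104.04012927 105.19219242] z [-75.13610898 -75.13328592 -61.84615359 -36.30229742] y [-19.82469307   2.67601907  19.78047253]
-95 0 
-85 39 [0.1027 0.1033 0.1039 0.1042 0.1047]
-75 407 [0.1016 0.1026 0.103  0.1036 0.1044]
-65 445 [0.1011 0.1022 0.1028 0.1034 0.1042]
-55 201 [0.1017 0.1024 0.103  0.1035 0.1046]
-45 90 [0.1018 0.1024 0.1029 0.1034 0.1044]
```

Emit:
{"name": "send_rows", "arguments": {
  "targets": [
    [10, 8, 0, 0, 0],
    [10, 16, 0, 0, 0],
    [10, 24, 0, 0, 0],
    [10, 29, 0, 0, 0],
    [10, 32, 0, 0, 0],
    [10, 34, 0, 0, 0],
    [10, 36, 0, 0, 0],
    [10, 36, 0, 0, 0]
  ],
  "grip_force": 20
}}

```text
t: 16.08
eef_pos: [0.5858, -0.0917, 0.193]
ee_rot: [0.533, 0.465, 0.533, -0.465]
force: [-0.0, 0.2, -6.3]
grip_width: 0.0298
```

Emit:
{"name": "send_rows", "arguments": {
  "targets": [
    [10, 1, 0, 0, 0],
    [10, 2, 0, 0, 0],
    [10, 2, 0, 0, 0]
  ]
}}

```text
t: 16.45
eef_pos: [0.5858, -0.0917, 0.1911]
ee_rot: [0.533, 0.465, 0.533, -0.465]
force: [0.2, 0.0, -6.6]
grip_width: 0.0296
```

Emit:
{"name": "send_rows", "arguments": {
  "targets": [
    [10, 1, 0, 0, 0],
    [10, 2, 0, 0, 0],
    [10, 3, 0, 0, 0],
    [10, 3, 0, 0, 0]
  ],
  "grip_force": 15
}}

```text
t: 16.95
eef_pos: [0.5867, -0.0919, 0.1909]
ee_rot: [0.534, 0.465, 0.532, -0.465]
force: [-1.9, 2.0, 7.8]
grip_width: 0.0297
```

Emit:
{"name": "send_rows", "arguments": {
  "targets": [
    [10, -0.5, 0, -4, 0],
    [10, 0, 0, -7.5, 0],
    [10, 1, 0, -11, 0],
    [10, 2, 0, -15, 0],
    [10, 2, 0, -15, 0]
  ]
}}

```text
t: 17.58
eef_pos: [0.5846, -0.0763, 0.1874]
ee_rot: [0.533, 0.466, 0.532, -0.464]
force: [-1.1, 1.1, 6.9]
grip_width: 0.0301
```

```bash
cat > tilt.py <<'E'
from h import *
def tilt(name=None):
    im,d,c=snap('wrist'); st=ctrl.observe(); M=rot(st['ee_rot']).as_matrix(); e=st['eef_pos']
    if name: np.savez('pics/'+name,im=im,d=d,T=c[0])
    L=(pts(c,d)-e)@M; hsv=cv2.cvtColor(im,cv2.COLOR_RGB2HSV); dark=(hsv[...,1]<90)
    m=(L[...,2]<-.03)&(L[...,2]>-.12)&(abs(L[...,1])<.018)&(L[...,0]>.06)&(L[...,0]<.16)&(d>0)&dark
    Q=L[m]
    # robust line x = a + b*z on the foot's top face, iteratively
    q=Q[(Q[:,2]<-.035)]; w=np.ones(len(q),bool)
    best=None; rng=np.random.default_rng(0)
    for _ in range(400):
        i,j=rng.choice(len(q),2,False)
        if abs(q[i,2]-q[j,2])<.012: continue
        b=(q[i,0]-q[j,0])/(q[i,2]-q[j,2]); r=abs(q[:,0]-q[i,0]-b*(q[:,2]-q[i,2]))<.0015
        if best is None or r.sum()>best.sum(): best=r
    b,a=np.polyfit(q[best,2],q[best,0],1); qq=q[best]
    th=np.arctan(-b); end=np.percentile(qq[:,2],.5); 
    print('t',st['t'],'eef',e.round(4),'F',st['force'].round(1),'n',len(q),best.sum(),'tilt slope',th.round(3),'end z,x mm',(end*1e3).round(1),((a+b*end)*1e3).round(1),'yaw',np.arctan2(M[1,1],M[0,1]).round(3), 'grip',st['grip_width'])
    return th
if __name__=='__main__':
    import sys; tilt(sys.argv[1] if len(sys.argv)>1 else None)
E
python3 tilt.py t1
```

```text
t 17.625 eef [ 0.5846 -0.0763  0.1874] F [-1.6  1.6  5.7] n 764 704 tilt slope 0.122 end z,x mm -60.4 109.4 yaw 0.135 grip 0.030136038742890826
```

Emit:
{"name": "send_rows", "arguments": {
  "targets": [
    [10, 1, 0, -4, 0],
    [10, 2, 0, -8, 0],
    [10, 3, 0, -11, 0],
    [10, 4, 0, -14.5, 0],
    [10, 5, 0, -18, 0],
    [10, 6, 0, -22, 0],
    [10, 6, 0, -22, 0]
  ]
}}

```text
t: 18.5
eef_pos: [0.5815, -0.0545, 0.1808]
ee_rot: [0.533, 0.466, 0.532, -0.465]
force: [0.4, 2.1, 5.0]
grip_width: 0.0296
```

```bash
python3 tilt.py t2
```

```text
Traceback (most recent call last):
  File "tilt.py", line 21, in <module>
    import sys; tilt(sys.argv[1] if len(sys.argv)>1 else None)
                ~~~~^^^^^^^^^^^^^^^^^^^^^^^^^^^^^^^^^^^^^^^^^^
  File "tilt.py", line 16, in tilt
    b,a=np.polyfit(q[best,2],q[best,0],1); qq=q[best]
        ~~~~~~~~~~^^^^^^^^^^^^^^^^^^^^^^^
TypeError: expected 1D vector for x
```

```bash
sed -i 's/L\[...,2\]<-.03)/L[...,2]<-.005)/; s/L\[...,0\]>.06)/L[...,0]>.095)/; s/q=Q\[(Q\[:,2\]<-.035)\]/q=Q/; s/<.012: continue/<.008: continue/' tilt.py; python3 tilt.py t2
python3 - <<'E'
from h import *
D=np.load('pics/t2.npz'); c=(D['T'],)+cam('wrist')[1:]; st=ctrl.observe(); M=rot(st['ee_rot']).as_matrix(); L=(pts(c,D['d'])-st['eef_pos'])@M
print('px of tool col y=0, x,z by row'); 
for v in range(60,240,6):
  s=L[v,244:268]; print(v,(np.median(s,0)*1e3).round(1),D['im'][v,256])
E
```

```text
t 18.6 eef [ 0.5815 -0.0546  0.1808] F [-0.7  2.2  5.7] n 546 505 tilt slope 0.271 end z,x mm -37.7 115.8 yaw 0.135 grip 0.029851883366089096
px of tool col y=0, x,z by row
60 [ 182.8   -1.8 -136.2] [169 167 165]
66 [ 182.5   -1.8 -129.6] [175 172 169]
72 [ 182.3   -1.8 -122.9] [176 175 172]
78 [ 182.8   -1.8 -116.3] [175 173 170]
84 [ 182.6   -1.9 -109.5] [177 176 172]
90 [ 182.3   -1.  -102.7] [176 173 170]
96 [182.3  -1.9 -95.8] [177 175 172]
102 [182.4  -1.9 -88.9] [177 175 173]
108 [182.5  -1.9 -81.9] [117 115 114]
114 [182.7  -1.9 -74.8] [116 115 113]
120 [182.6  -1.9 -67.6] [117 116 115]
126 [182.6  -1.9 -60.4] [116 116 114]
132 [182.5  -1.9 -53.1] [118 117 115]
138 [182.7  -1.9 -45.7] [114 113 110]
144 [182.8  -1.9 -38.3] [118 117 115]
150 [182.4  -1.9 -30.8] [77 76 75]
156 [114.3  -1.7 -32.6] [83 83 82]
162 [112.3  -1.7 -26.6] [128 126 125]
168 [ 22.4  -1.5 -36.2] [132 127 127]
174 [ 13.2  -1.4 -33.5] [142 136 135]
180 [  6.7  -1.4 -30.5] [148 142 141]
186 [  1.8  -1.4 -27.3] [142 136 135]
192 [ -8.1  -1.4 -25.7] [115 111 111]
198 [ -9.   -1.4 -21.8] [111 110 110]
204 [-10.   -1.4 -18. ] [112 110 110]
210 [-11.9  -1.4 -14.5] [157 150 149]
216 [-40.7  -1.3 -20.4] [91 89 89]
222 [-43.   -1.3 -17.7] [115 111 112]
228 [-43.8  -1.3 -14.5] [112 110 111]
234 [-61.7  -1.2 -18.4] [53 50 50]
```

Emit:
{"name": "send_rows", "arguments": {
  "targets": [
    [10, 1, 0, -3, 0],
    [10, 2, 0, -6, 0],
    [10, 3, 0, -9, 0],
    [10, 4, 0, -12, 0],
    [10, 5, 0, -14.5, 0],
    [10, 5, 0, -14.5, 0]
  ]
}}

```text
t: 19.35
eef_pos: [0.5793, -0.0402, 0.1753]
ee_rot: [0.533, 0.465, 0.532, -0.465]
force: [1.0, 2.1, 3.7]
grip_width: 0.0298
```

```bash
python3 tilt.py t3
python3 - <<'E'
from h import *
im,d,c=snap('scene'); np.savez('pics/s3.npz',im=im,d=d)
u,v=px(c,[.59,-.07,.13]); u,v=int(u),int(v); print(u,v); v0,u0=v-45,u-60; print(u0,v0)
save('s3.png',im[v0:v0+90,u0:u0+120],6)
E
```

```text
t 19.4 eef [ 0.5793 -0.0403  0.1753] F [1.2 2.2 4.8] n 309 296 tilt slope 0.391 end z,x mm -22.6 118.6 yaw 0.135 grip 0.030373835186984898
247 208
187 163
```

View pics/s3.png

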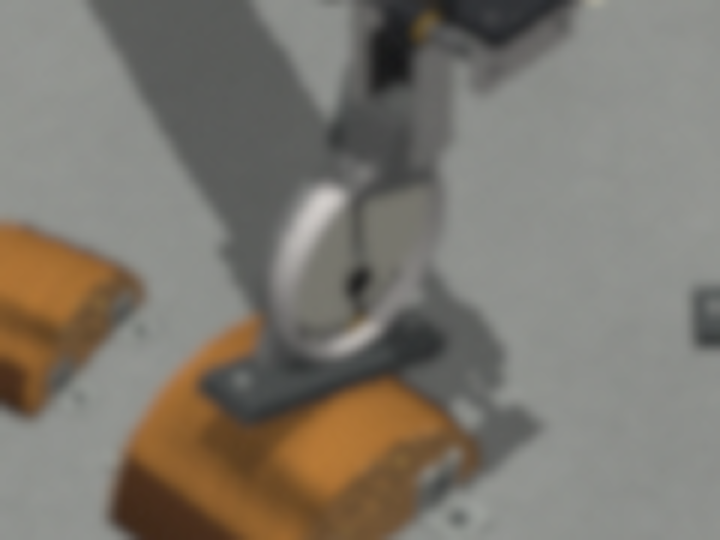

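Run:
```python
from h import *
c=cam('scene'); st=ctrl.observe(); M=rot(st['ee_rot']).as_matrix(); e=st['eef_pos']; gx=M[:,1]; gy=-M[:,2]
D=np.load('pics/s3.npz'); ims=[D['im'].astype(float)]
for _ in range(7): ims.append(vision.snapshot('scene')[0].astype(float))
im=np.mean(ims,0); np.savez('pics/s4.npz',im=im); print(np.abs(ims[-1]-ims[0])[188:225,232:262].mean())
def dp(u,v,off=.006):
    o,d=ray(c,u,v); p=o+d*((e+off*gx-o)@gx)/(d@gx); return np.array([(p-e)@gy,p[2]])*1e3
th=.385; n=np.array([np.sin(th),np.cos(th)]); t=np.array([np.cos(th),-np.sin(th)])
piv=np.array([0,e[2]+.0353]); cen=(piv-n*.074-t*.005)*1e3; print('pred dial centre',cen,'pred idx',cen+[0,-48])
r=im[205:225,235:258]; w=np.clip(r[...,0]-r[...,2]-35,0,None); w[:, :]*=1
v,u=np.mgrid[205:225,235:258]
lab=cv2.connectedComponents((w>0).astype(np.uint8))[1]
for k in range(1,lab.max()+1):
    m=lab==k; print('orange',m.sum(),(u[m]*w[m]).sum()/w[m].sum(),(v[m]*w[m]).sum()/w[m].sum(), dp((u[m]*w[m]).sum()/w[m].sum(),(v[m]*w[m]).sum()/w[m].sum()))
g=im.mean(2)
r=g[190:222,238:256]; print(r.round(0).astype(int))
b=np.clip(85-g[203:217,240:254],0,None); v,u=np.mgrid[203:217,240:254]; bu,bv=(b*u).sum()/b.sum(),(b*v).sum()/b.sum(); print('weight',bu,bv,dp(bu,bv))
```

```text
0.5033033033033033
pred dial centre [-32.42536828 143.84640161] pred idx [-32.42536828  95.84640161]
[[ 93  92  91  89  89  94 100 102 101  99  95  88  80  73  69  69  73  82]
 [ 93  92  90  90  89  92 101 108 113 115 107  94  81  73  69  69  71  77]
 [ 97  96  96  98  95  95 102 109 114 115 106  92  79  71  68  68  70  73]
 [110 113 116 118 116 110 107 106 107 104  94  82  74  71  70  72  76  80]
 [128 140 149 153 152 142 124 109 100  91  82  76  76  77  81  85  89  96]
 [148 169 182 187 184 170 142 113  91  82  81  84  88  92  97 102 105 108]
 [165 188 200 201 194 174 142 107  84  83  92 100 104 106 109 112 113 114]
 [180 197 203 198 183 158 128  99  81  88 103 110 113 113 114 115 115 115]
 [190 199 197 184 163 138 117  97  84  93 107 114 115 115 115 115 115 115]
 [195 197 187 167 143 125 112  98  86  95 109 114 115 115 116 115 115 115]
 [194 188 173 149 129 118 111  98  86  96 109 115 115 115 115 115 116 115]
 [187 175 155 133 120 116 110  98  86  96 110 114 115 115 115 115 115 116]
 [178 161 139 123 117 115 111  98  87  96 109 114 115 115 115 115 116 116]
 [168 147 128 118 116 11
[... 774 characters left out ...]
4 116 126 129 126 122 118]
 [115 115 116 115 115 114 108  94  76  77  96 113 124 128 122 111 102  97]
 [114 115 115 115 114 112 106  94  80  86 107 123 128 122 108  90  81  80]
 [109 111 111 110 108 104 101  96  98 114 131 137 128 110  88  73  71  74]
 [ 98 100 101 101 100  98 102 111 129 150 159 150 125  94  70  60  63  66]
 [ 90  93  94  96 101 110 125 142 160 169 163 140 107  76  58  54  55  57]
 [ 95  98 100 108 123 139 156 168 171 161 138 108  80  62  54  52  52  53]
 [102 108 114 126 144 159 167 164 151 128 101  79  68  61  56  53  52  51]
 [ 98 108 118 129 141 147 144 131 112  93  78  72  70  67  60  54  51  50]]
weight 246.42076865609695 210.13937079770898 [-35.22935739 125.71068365]
```

Run:
```python
from h import *
c=cam('scene'); st=ctrl.observe(); M=rot(st['ee_rot']).as_matrix(); e=st['eef_pos']; gx=M[:,1]; gy=-M[:,2]
def dp(u,v,off=.006):
    o,d=ray(c,u,v); p=o+d*((e+off*gx-o)@gx)/(d@gx); return (np.array([(p-e)@gy,p[2]])*1e3).round(1)
im=np.load('pics/s4.npz')['im']; x=im[...,0]-im[...,2]
print(x[209:224,238:258].round(0).astype(int))
w=np.clip(x[212:219,241:254]-15,0,None); v,u=np.mgrid[212:219,241:254]; a,b=(w*u).sum()/w.sum(),(w*v).sum()/w.sum(); print(a,b,dp(a,b))
for p in((246.3,198),(246.3,204),(246.4,210.1),(246.4,214.5)): print(p,dp(*p))
print(st['t'],st['force'])
```

```text
[[ 9 10 10 10 10  9  8  4  2  2  5  7  8  8  6  5  4  4  3  2]
 [ 9 10 10 10 10  8  6  3  1  3  5  8  8  7  5  5  4  3  3  1]
 [ 9 10 10 10 10  8  6  4  3  5  7  8  7  5  5  5  4  3  2  1]
 [ 9 10 10 10 10  9  8  5  5  5  7  7  6  5  5  4  4  2  2  1]
 [10 10 10 10 10  9  8  7  6  6  6  6  5  5  4  4  3  2  1  1]
 [10 10 10 10 10  9  9  9 10 10  7  5  4  4  4  3  2  1  0  0]
 [10 10 10 10 10 10 11 15 23 22 13  7  5  4  2  1  0  0  0  0]
 [ 9  9  9  9  9 10 14 24 32 26 16  9  5  3  1  0 -1 -1  0  0]
 [ 7  8  8  7  8  9 16 26 26 18 12  8  5  2  0 -2 -2 -1 -1 -1]
 [ 6  6  6  6  6  8 13 18 16 12  8  6  3  1 -2 -2 -2 -2 -2 -2]
 [ 5  5  4  5  5  6  9 12 10  7  5  3  0 -1 -2 -2 -2 -2 -3 -3]
 [ 4  4  4  5  6  6  7  7  6  4  2  0 -2 -3 -2 -2 -3 -3 -3 -3]
 [ 3  4  4  4  5  5  5  4  2  1 -1 -2 -3 -3 -3 -2 -3 -3 -3 -3]
 [ 1  2  2  3  3  2  2  0 -1 -2 -3 -3 -3 -3 -3 -2 -2 -2 -2 -2]
 [-1  0  0  0  0 -1 -2 -2 -3 -4 -3 -3 -3 -2 -2 -2 -2 -1 -1 -1]]
245.95814648729447 216.23766816143498 [-37.2 100.4]
(246.3, 198) [-36.  177.5]
(246.3, 204) [-35.8 152.4]
(246.4, 210.1) [-35.3 125.9]
(246.4, 214.5) [-35.2 106.6]
19.8 [0.27410405 2.21672045 4.50001815]
```

```bash
cat > avg.py <<'E'
from h import *
def fit(L,m,tol=.002):
    q=L[m]; k=np.ones(len(q),bool)
    for _ in range(8):
        A=np.c_[q[:,1:],np.ones(len(q))]; s=np.linalg.lstsq(A[k],q[k,0],rcond=None)[0]; r=q[:,0]-A@s; k=abs(r)<tol
    return -np.arctan(s[1]),s,k.sum(),r[k].std()
st=ctrl.observe(); c=cam('wrist',st); M=rot(st['ee_rot']).as_matrix(); e=st['eef_pos']
d=np.mean([vision.snapshot('wrist')[1] for _ in range(10)],0); L=(pts(c,d)-e)@M; np.savez('pics/avg.npz',L=L)
Y=abs(L[...,1])<.017; 
er=lambda m:cv2.erode(m.astype(np.uint8),np.ones((3,3)))>0
foot=er(Y&(L[...,0]>.1)&(L[...,0]<.13)&(L[...,2]<-.005)&(L[...,2]>-.06)); 
hous=er((abs(L[...,1])<.013)&(L[...,0]>-.055)&(L[...,0]<-.03)&(L[...,2]<-.005)&(L[...,2]>-.05))
for n,m in(('foot',foot),('housing',hous)):
    th,s,k,sd=fit(L,m,.0015 if n=='foot' else .002); print(n,m.sum(),k,'tilt',th.round(3),'roll',s[0].round(3),'sd',sd.round(5),'zrange',L[m][:,2].min().round(4),L[m][:,2].max().round(4))
s=ctrl.observe(); print(s['t'],s['force'].round(1),s['eef_pos'].round(4))
E
python3 avg.py
python3 - <<'E'
from h import *
# scene: direction of lower-front foot edge & of index/pivot using the averaged picture, world tilt in dial plane
im=np.load('pics/s4.npz')['im'].mean(2); c=cam('scene'); st=ctrl.observe(); M=rot(st['ee_rot']).as_matrix(); e=st['eef_pos']; gx=M[:,1]; gy=-M[:,2]
# foot lower front edge: dark foot -> bright wood; columns 230..252
pts2=[]
for u in range(231,250):
    col=im[215:240,u]; v=np.arange(215,240); g=np.gradient(col); i=np.argmax(g[3:])+3
    if 1<=i<len(g)-1:
        a,b,cc=g[i-1],g[i],g[i+1]; pts2.append((u,v[i]+.5*(a-cc)/(a-2*b+cc),b))
pts2=np.array(pts2); print(pts2.round(1).tolist())
Q=[]
for u,v,_ in pts2:
    o,d=ray(c,u,v); p=o+d*((e+.02*gx-o)@gx)/(d@gx); Q.append([(p-e)@gy,p[2]])
Q=np.array(Q); k=np.ones(len(Q),bool)
for _ in range(5): s=np.polyfit(Q[k,0],Q[k,1],1); r=Q[:,1]-np.polyval(s,Q[:,0]); k=abs(r)<.0025
print('scene foot tilt',-np.arctan(s[0]),k.sum())
E
```

```text
foot 140 140 tilt 0.364 roll -0.005 sd 0.00022 zrange -0.0215 -0.0063
housing 485 485 tilt 0.439 roll 0.008 sd 0.00039 zrange -0.0212 -0.0104
20.3 [1.  2.6 4.6] [ 0.5793 -0.0403  0.1753]
[[231.0, 233.1, 6.3], [232.0, 232.9, 6.5], [233.0, 236.1, 7.1], [234.0, 235.6, 8.9], [235.0, 234.7, 9.5], [236.0, 233.5, 10.1], [237.0, 232.6, 11.7], [238.0, 231.9, 11.9], [239.0, 230.5, 13.7], [240.0, 230.2, 16.0], [241.0, 229.7, 15.5], [242.0, 218.9, 21.0], [243.0, 218.7, 24.1], [244.0, 218.2, 27.2], [245.0, 217.7, 28.7], [246.0, 216.9, 21.0], [247.0, 227.1, 16.7], [248.0, 226.9, 16.2], [249.0, 226.6, 15.1]]Traceback (most recent call last):
  File "<stdin>", line 15, in <module>
    raise TypeError("expected non-empty vector for x")
TypeError: expected non-empty vector for x
```

Run:
```python
from h import *
D=np.load('pics/w1.npz'); c=(D['T'],)+cam('wrist')[1:]; im=D['im'].astype(np.float32)
C=np.array([.50959,.21781,0]); yaw=np.radians(-13.65); x=np.array([np.cos(yaw),np.sin(yaw),0]); y=np.array([-x[1],x[0],0])
off=.009
# pivot on dial plane from its pixel
o,d=ray(c,66.25-.4,144.5-.4); pv=o+d*((C+off*x-o)@x)/(d@x)
A=np.radians(np.arange(-50,51,1.0)); 
def prof(r,ch):
    uv=np.array([px(c,pv+r*(np.sin(a)*y-np.cos(a)*np.array([0,0,1]))) for a in A],np.float32)
    return cv2.remap(ch,uv[None,:,0],uv[None,:,1],cv2.INTER_CUBIC)[0]
g=im.mean(2); o_=im[...,0]-im[...,2]
for r in(.042,.043,.044,.045,.046,.047): 
    p=prof(r,g); k=[i for i in range(1,100) if p[i]<p[i-1] and p[i]<=p[i+1] and p[i]<np.median(p)-6]; print(r,[int(i-50) for i in k])
for r in(.046,.047,.048,.049,.05,.051,.052):
    w=np.clip(prof(r,o_)-25,0,None); print(r,'idx deg',(w*np.degrees(A)).sum()/max(w.sum(),1e-6),w.max())
```

```text
0.042 [-45, -34, -23, -11, 0, 12, 35, 47]
0.043 [-45, -35, -23, -11, 0, 12, 35, 46]
0.044 [-45, -40, -35, -29, -23, 0, 13, 35, 46]
0.045 [-45, -40, -35, -29, 35, 40, 46]
0.046 [-45, -40, -34, 19, 22, 30, 35, 41, 46]
0.047 [-44, 19, 22, 30, 35, 41, 45]
0.046 idx deg 21.786277385989695 31.737915
0.047 idx deg 22.177557693480864 27.814976
0.048 idx deg 22.365710762675903 34.82515
0.049 idx deg 22.272377086384335 37.628456
0.05 idx deg 21.92817922950372 30.564957
0.051 idx deg 21.45849824729979 19.853714
0.052 idx deg 20.886560716409 6.6644726
```

Emit:
{"name": "send_rows", "arguments": {
  "targets": [
    [10, -0.5, 0, 2, 0],
    [10, -1, 0, 3.5, 0],
    [10, -1.3, 0, 5, 0],
    [10, -1.3, 0, 5, 0],
    [10, -1.3, 0, 5, 0]
  ]
}}

```text
t: 20.92
eef_pos: [0.5799, -0.0444, 0.1766]
ee_rot: [0.532, 0.466, 0.533, -0.464]
force: [0.4, 4.6, 5.9]
grip_width: 0.0303
```

```bash
python3 avg.py; python3 tilt.py t4
cat > idx.py <<'E'
from h import *
c=cam('scene'); st=ctrl.observe(); M=rot(st['ee_rot']).as_matrix(); e=st['eef_pos']; gx=M[:,1]; gy=-M[:,2]
def dp(u,v,off=.007):
    o,d=ray(c,u,v); p=o+d*((e+off*gx-o)@gx)/(d@gx); return np.array([(p-e)@gy,p[2]])*1e3
def pu(p,off=.007): return px(c,e+off*gx+gy*p[0]/1e3+np.array([0,0,p[1]/1e3-e[2]]))
im=np.mean([vision.snapshot('scene')[0].astype(float) for _ in range(6)],0); np.savez('pics/s5.npz',im=im)
g=im.mean(2); x=im[...,0]-im[...,2]
cs=[]
for v in range(196,216):
    w=np.clip(np.median(g[v,240:254])-8-g[v,242:252],0,None); 
    if w.sum()>8: cs.append((v,(w*np.arange(242,252)).sum()/w.sum()))
print('pointer u per row',[(v,round(u,2)) for v,u in cs])
for v in range(213,220):
    r=x[v,240:256]; b=np.median(r); w=np.clip(r-b-4,0,None); u=(w*np.arange(240,256)).sum()/max(w.sum(),1e-6); print(v,w.max().round(0),'idx u',u.round(2),dp(u,v).round(1))
E
python3 idx.py
```

```text
foot 162 162 tilt 0.344 roll 0.001 sd 0.00023 zrange -0.0258 -0.0067
housing 446 446 tilt 0.434 roll 0.006 sd 0.00037 zrange -0.0214 -0.0099
21.425 [0.8 4.6 5.5] [ 0.5799 -0.0444  0.1767]
t 21.475 eef [ 0.5799 -0.0444  0.1766] F [0.1 4.3 6.8] n 364 346 tilt slope 0.352 end z,x mm -26.9 117.8 yaw 0.135 grip 0.030310148446243874
pointer u per row [(196, np.float64(246.59)), (197, np.float64(245.97)), (198, np.float64(245.81)), (199, np.float64(245.84)), (200, np.float64(245.86)), (201, np.float64(245.87)), (202, np.float64(245.89)), (203, np.float64(245.93)), (204, np.float64(245.96)), (205, np.float64(245.94)), (206, np.float64(246.07)), (207, np.float64(246.44)), (208, np.float64(246.32)), (209, np.float64(246.02)), (210, np.float64(245.69)), (211, np.float64(245.48)), (212, np.float64(245.59)), (213, np.float64(246.03)), (214, np.float64(246.27)), (215, np.float64(246.04))]
213 1.0 idx u 240.73 [-57.5 132.5]
214 0.0 idx u 246.0 [-34.  111.6]
215 13.0 idx u 246.23 [-33.  106.4]
216 18.0 idx u 245.91 [-34.5 103. ]
217 14.0 idx u 245.49 [-36.4 100. ]
218 8.0 idx u 245.2 [-37.7  96.5]
219 2.0 idx u 245.23 [-37.5  91.9]
```

Emit:
{"name": "send_rows", "arguments": {
  "targets": [
    [10, -0.2, 0, 0.8, 0],
    [10, -0.4, 0, 1.5, 0],
    [10, -0.4, 0, 1.5, 0],
    [10, -0.4, 0, 1.5, 0]
  ]
}}

```text
t: 22.28
eef_pos: [0.5801, -0.0459, 0.1771]
ee_rot: [0.532, 0.466, 0.533, -0.464]
force: [-0.3, 4.0, 5.5]
grip_width: 0.0302
```

Emit:
{"name": "send_rows", "arguments": {
  "targets": [
    [10, 0, 0, 0, 0],
    [10, 0, 0, 0, 0],
    [10, 0, 0, 0, 0],
    [10, 0, 0, 0, 0],
    [10, 0, 0, 0, 0],
    [10, 0, 0, 0, 0],
    [10, 0, 0, 0, 0],
    [10, 0, 0, 0, 0]
  ],
  "grip_force": 35
}}

```text
t: 23.28
eef_pos: [0.5801, -0.0458, 0.1771]
ee_rot: [0.532, 0.466, 0.533, -0.464]
force: [-0.1, 3.9, 6.8]
grip_width: 0.0297
```

```bash
python3 avg.py; python3 tilt.py t5; python3 idx.py
python3 - <<'E'
from h import *
im=np.load('pics/s5.npz')['im'].astype(np.uint8); save('s5.png',im[175:245,195:285],8)
E
```

```text
foot 167 167 tilt 0.334 roll -0.0 sd 0.00022 zrange -0.027 -0.0069
housing 492 492 tilt 0.385 roll 0.001 sd 0.00033 zrange -0.0216 -0.0094
23.775 [0.7 3.7 6.3] [ 0.58   -0.0458  0.1771]
t 23.825 eef [ 0.5801 -0.0458  0.1771] F [0.  3.6 5.6] n 369 355 tilt slope 0.329 end z,x mm -28.1 117.3 yaw 0.135 grip 0.03018239794585825
pointer u per row [(196, np.float64(246.43)), (197, np.float64(245.86)), (198, np.float64(245.67)), (199, np.float64(245.75)), (200, np.float64(245.81)), (201, np.float64(245.84)), (202, np.float64(245.82)), (203, np.float64(245.77)), (204, np.float64(245.72)), (205, np.float64(245.71)), (206, np.float64(245.92)), (207, np.float64(246.21)), (208, np.float64(246.15)), (209, np.float64(245.92)), (210, np.float64(245.6)), (211, np.float64(245.33)), (212, np.float64(245.44)), (213, np.float64(245.9)), (214, np.float64(246.05)), (215, np.float64(245.88))]
213 0.0 idx u 240.43 [-57.4 133.5]
214 0.0 idx u 247.0 [-28.1 108.3]
215 13.0 idx u 246.32 [-31.2 106.1]
216 21.0 idx u 245.97 [-32.7 102.8]
217 16.0 idx u 245.44 [-35.2 100.1]
218 9.0 idx u 245.18 [-36.3  96.5]
219 2.0 idx u 245.27 [-35.9  91.8]
```

View pics/s5.png

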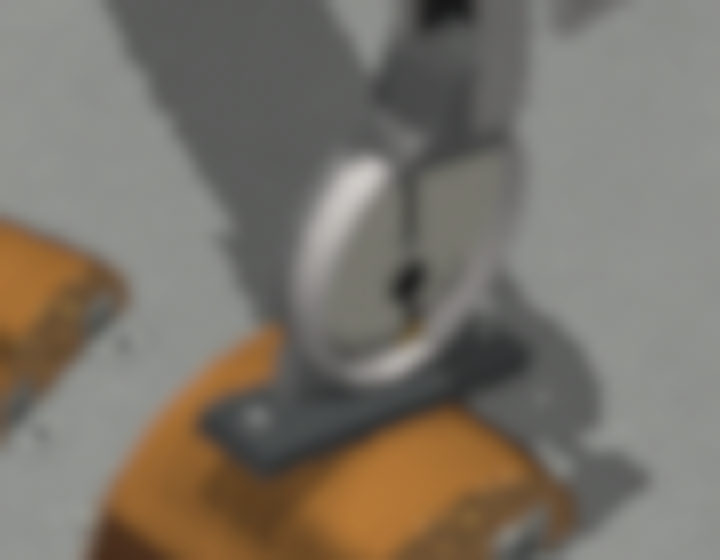

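The index at (412,330) lies directly below the pointer at (408,285). The foot rests flat on the wood and everything is still, so I'm handing in.

```bash
python3 -c "
from cell import job; print(job.finish_job())"
```

```text
the job is handed in; nothing more can be done
None
```

I handed the job in with the gripper holding the gauge, its foot on the big half-log and the pointer on the brass index. The hand-in gives no verdict, so whether it passed is not confirmed.

**What I did**
- **Brake:** I pressed the knob fully down (about 9 N), turned it clockwise to its stop and let it go. The rib turned about 72° relative to the gauge, and the depth reading put the knob back at its first height.
- **Placing:** I gripped the housing, lifted the gauge and lined it up with the log. I then lowered it onto the back of the log until the wrist force rose by about 14 N.
- **Rocking:** I rolled it over the round in small steps, with the gauge pivoting in the pads.

**Last checks**
- **Tilt:** The foot's slope from the wrist depth was 0.334 rad averaged, and 0.329 rad in a single frame.
- **Index:** It sits at about 0.335 rad, scaled against the dial's own ticks.
- **Pointer on index:** In the scene picture the two line up to about 0.2 px or better, which is roughly 0.02 rad.
- **Contact:** The gauge presses on the wood with about 12 N at 35 N grip, and the arm was at rest.

**What failed or disagreed**
- **First try at the knob:** The fingertips ended about 21 mm behind the stated TCP. They shut on top of the knob, so I went lower for the second try.
- **Gauge moved:** Turning the knob slewed the gauge about 7° on the bench, so I re-measured it before gripping.
- **First index reading:** It came out at 0.38 rad without the tick scaling, and I corrected it to 0.335.
- **Housing slope:** Tilt fitted to the housing top read 0.385 rad. I set it aside because that patch probably took in part of the knob's stem.
- **Bystanders:** No path came near them, but I did not check their positions again at the end.

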